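# Hold the slam gate open at 50 degrees

### The arm

A 7-joint arm with a two-finger parallel gripper is mounted at the origin on the work surface. World frame = base frame: x ahead of the robot, y to its left, z up, the work surface at z = 0. Lengths are in m, angles in rad, forces in N, time in s.
With the tool pointing down it reaches from about 0.425 to 0.925 m from the base axis. Payload 6.8 kg.
Tool frame: the origin (TCP) lies at the very end of the fingers, on their centre line; the grasp point (between the pads) lies r.pinch_z behind it (r.pinch_z is the distance from the TCP to the grasp point, in m); z points along the fingers, y is the line along which they close (so a half turn about z gives the same grasp; the last joint's range is limited). The gripper opens to 85 mm and grips with 20 to 120 N. Pads are 22 mm wide; open, the fingers measure 114 mm over their backs; the gripper's body (76 mm by 85 mm) begins 54 mm behind the grasp point. The pads swing forward as they close: fully open they stand 13 mm farther back than shut.
Start: joints at [1.042, 0.477, 0.022, 1.555, -0.011, 1.109, -0.083], TCP at [0.276, -0.616, 0.231] pointing down, gripper open.
Joint ranges: [-2.96, 2.96], [-0.34, 2.1], [-1.41, 1.46], [0.24, 2.44], [-1.37, 4.51], [0.17, 1.92], [-2.96, 2.96]. Speed limits (rad/s): [2.39, 2.39, 3.14, 3.14, 3.14, 3.14, 3.14].

### API

Orientations are given as a rotation vector (axis times angle).
In Python, from bench import status, grab_frame, camera_model, r gives the robot as it stands. The module is installed in compiled form; this text tells all that it offers.
- The arm moves only by the shell command python3 -m creep 'ROWS' [FORCE]. ROWS is text: rows parted by semicolons, each of 7 numbers parted by spaces: the turn, a rotation vector about the tool's x, y, z in rad, then the shift along the tool's x, y, z in mm, then the opening, from -1 (shut) to 1 (fully open). In form: rx ry rz tx ty tz fingers; .... A call has 1 to 10 rows; each row is the pose to reach, as a shift and turn from the pose commanded when the call began, along the tool's axes at that moment; what a row does not reach only later rows make up. A row lasts 1/8 s, in which the tool goes at most 62.5 mm and 10.7 degrees, less where a joint would pass 70% of its speed; a pose out of reach is approached as far as the arm can. A call with a gripper value outside its range is refused whole. The fingers move at their own pace and stop on an object; FORCE is the grip in N (left out, the last holds). Time passes only in rows, so rows that repeat a pose let the fingers close. It gives the time, the measured TCP pose, the force, the opening and the grip force at its end, in the units of the state.
- status.get_obs(): the state, without advancing time (a new reading comes with each control period).
- grab_frame(name): name is "scene" or "top" or "wrist"; returns (picture, depth): 384x512x3 uint8, red, green, blue; 384x512 float32, m along the optical axis (not along the pixel's ray), 0 where there is no reading.
- camera_model(name): a dict with "K" (3x3 intrinsics, pixels), "rvec" (rotation vector, rad) and "tvec" (3), from world to camera coordinates, as OpenCV has them. Camera axes: x right, y down, z forward; pixel columns grow to the right and rows downward; lengths in m; the calibration is good to about 2 mm. A picture is of the moment at which its call begins: read the wrist's pose just before it. camera_model takes no time and is no camera call; for the wrist camera it gives the pose at the moment of the call.
- r.hand_in(): hands the job in; it is judged then, once.
The state is a dict: "clock": time; "joints": joint angles; "qvel": joint speeds; "tau": joint torques, N m; "tcp_pos": TCP position; "orientation": TCP orientation; "contact_force": force on the tool from outside, world axes, zero at the start; "moment": the same for the moment, N m; "grip_width": finger opening in m; "gripper_force": force on a finger pad.
Only numpy, scipy, OpenCV 4.12 (cv2) and the standard library are available. Lean on these libraries where they do the work, as an engineer would, in place of code of your own. Each camera call takes 0.05 s, during which the arm holds its last target. There are 200 camera calls.

### The job

On the green latch slam fixture, draw the hold-down bolt fully back so that the gate is free, then raise the gate by its red bar handle and hold it still at 50 degrees open (give or take 5), so that the inspector can gauge the lock below it. Finish while holding the gate there by the handle, for it falls shut when let go; leave the bolt drawn and do not shift the stand, its striker plates or the loose parts on the bench.

Things in the scene. Friction and masses are not known exactly. Their poses are not given: they have to be found in the camera images.
- fixture: Latch slam fixture fixed to the bench: green base plate 300 x 290 x 20 mm. Origin on the bench, under the point 150 mm from the plate's front and back edges and 100 mm from its right edge; x points to the back (hinge side, away from the robot), y to its left (bolt side), z up. The bolt's two grey guide lugs, 26 x 13 mm, stand at x = -50, y = 101 and 173 mm, tops 105 mm high.
- gate_angle (a joint): Angle of the gate from shut, rad: 0 = shut and level, grows as the handle rises, 1.4 = end stop; 50 degrees = 0.873. An open aluminium frame, 160 mm wide and 12 mm thick, about 0.7 kg with handle (it varies), hinged at the fixture's back. No spring, stay or catch: let go, it falls shut (2.5 to 6 N at the handle holds it). It cannot rise while the bolt is shot over its left arm.
- gate_hinge (a point): Middle of the gate's hinge axis, fixed to the fixture, 81 mm above the bench, 125 mm behind the fixture's origin. The hinge axis is level, along the fixture's y. Axes as the fixture.
- gate_grip (a point): Middle of the red bar handle, on the bar's centre line; moves with the gate. It lies 260 mm from the hinge axis, in the level of the hinge (81 mm high) when shut, and 280 mm high at 50 degrees. Its y axis runs along the bar; its x axis points from the bar towards the hinge. The bar may turn between the fingers as the gate rises.
- gate: Gate with handle; origin at the middle of the hinge axis, x towards the back and y along the hinge axis when shut, tips with the gate. At the front it carries the red round bar handle: 14 mm diameter, 120 mm long, parallel to the hinge axis, on a 10 mm round stub near each end (55 mm either side of its middle). Gap between bar and frame 43 mm; the base plate's top is 54 mm below the shut bar.
- bolt (a joint): Travel of the hold-down bolt, m: 0 = fully shot over the gate's left arm, 0.036 = fully drawn back (end stop). It slides level, towards the fixture's +y, with about 2 N of friction and no spring; it clears the gate's arm beyond 0.024. It starts shot (0 to 0.007).
- bolt_knob (a point): Centre of the bolt's black knob, an upright cylinder 16 mm in diameter and 24 mm high on an 8 mm stem on the 12 mm round bolt; 131 mm above the bench (knob's underside 119, top 143; lug tops 105), at x = -50 mm and, fully shot, y = 122 mm of the fixture. Moves with the bolt. Axes as the fixture.
- stand: Slotted maple stand, 170 x 120 x 40 mm, origin at the centre of its underside; stands on the bench to the left of the fixture; leave alone.
- plate0: Chromed striker plate, 80 mm wide, 58 mm high, 5 mm thick with a round loop, upright in a slot of the stand (top 78 mm above the bench); origin at the middle of its lower edge; leave alone.
- plate1: Second striker plate, alike; leave alone.
- plate2: Third striker plate, alike; leave alone.
- housing: Loose black zinc lock housing, 85 x 52 x 30 mm, lying on the bench; origin at the centre of its underside; leave alone.
- pad: Loose orange rubber bump pad, 62 x 42 x 20 mm, lying on the bench; origin at the centre of its underside; leave alone.
- pin: Loose steel inspection pin, 12 mm thick and 122 mm long with a square head, lying on the bench along its own x; origin on its underside, near the middle of its length; leave alone.

How it is judged:
On the way, in this order (a step that is already met when the one before it is completed fails the run):
1. the bolt is drawn fully back while the gate is still shut (value of joint bolt above 0.031 m and value of joint gate_angle below 0.06 rad), for 0.2 s.
2. the gate is lifted off its stops by the handle (value of joint gate_angle above 0.3 rad and contact force between the fingers and gate above 0.5 N and distance between the grasp point and gate_grip below 0.06 m), for 0.2 s.
At the end, for the whole second after the job is handed in: The gate is still (under 0.06 rad/s) at 45 to 55 degrees, held only by the fingers (over 1 N) within 60 mm of the handle's middle; the bolt is drawn over 28 mm; stand, plates, housing, pad and pin are within 20 mm of their starts (value of joint gate_angle between 0.785 and 0.96 rad and velocity of joint gate_angle between -0.06 and 0.06 rad/s and contact force between the fingers and gate above 1 N and distance between the grasp point and gate_grip below 0.06 m and value of joint bolt above 0.028 m and contact force between each of housing, pad, pin and gate below 0.1 N and distance of each of stand, plate0, plate1, plate2, housing, pad, pin from where it was at the start of the episode below 0.02 m); the arm keeps its last pose, push and grip.
It fails at once if a striker plate, the loose lock housing, the bump pad or the pin is shifted by more than 30 mm (distance of any of plate0, plate1, plate2, housing, pad, pin from where it was at the start of the episode above 0.03 m).
It also fails if it takes over 53 s, if anything falls off the work surface, if the arm or the gripper's body presses on something with over 40 N, if the wrist force passes 120 N, or if a joint passes its speed limit or range.

## Working session

There is one attempt and no reset: what is moved stays moved. The work goes in short steps, Python scripts to look and compute and a shell command to move; the robot and the scene stay as the last step left them, time stands still between calls to the robot, and variables do not carry over. Pictures are saved under pics/ and viewed, at most 10 in all, crops included, and the job is handed in when it is done.

```bash
mkdir -p pics
cat > h.py <<'E'
import numpy as np, cv2
from bench import status, grab_frame, camera_model, r
def pose():
    o=status.get_obs(); return o,np.array(o["tcp_pos"]),cv2.Rodrigues(np.array(o["orientation"],float))[0]
def cam(n):
    m=camera_model(n); R=cv2.Rodrigues(np.array(m["rvec"],float))[0]; return np.array(m["K"]),R,np.array(m["tvec"]).ravel()
def ray(c,u,v,z):
    K,R,t=c; d=R.T@np.linalg.inv(K)@[u,v,1]; o=-R.T@t; return o+d*(z-o[2])/d[2]
def cloud(c,D):
    K,R,t=c; v,u=np.mgrid[:D.shape[0],:D.shape[1]]
    P=np.stack([(u-K[0,2])/K[0,0]*D,(v-K[1,2])/K[1,1]*D,D],-1); return (P-t)@R
E
python3 - <<'E'
from h import *
o,p,R=pose(); print(o["clock"],p,R.round(3),r.pinch_z,o["grip_width"])
ims=[]
for n in ("top","scene"):
    c=cam(n); I,D=grab_frame(n); np.savez(n,I=I,D=D); ims.append(I)
    cv2.imwrite(f"pics/{n}.png",cv2.cvtColor(I,cv2.COLOR_RGB2BGR)); P=cloud(c,D)
    print(n,"cam at",-c[1].T@c[2])
    h=cv2.cvtColor(I,cv2.COLOR_RGB2HSV)
    for nm,lo,hi in (("red",(0,130,60),(7,255,255)),("green",(40,70,30),(90,255,255))):
        m=cv2.inRange(h,lo,hi)
        k,l,s,ce=cv2.connectedComponentsWithStats(m)
        for i in range(1,k):
            if s[i,4]>40: print(nm,s[i],ce[i].round(1),np.median(P[l==i],0).round(3))
E
```

```text
0.0 [ 0.27545075 -0.61554632  0.23028173] [[ 0.913  0.408 -0.001]
 [ 0.408 -0.913  0.002]
 [-0.    -0.002 -1.   ]] 0.0187 0.0854589157513769
top cam at [4.85140995e-01 7.26104952e-05 1.36471126e+00]
red [308  55  45  32 279] [330.9  70.5] [ 0.996 -0.251  0.073]
red [111  58  15  15  94] [117.4  64.5] [0.996 0.475 0.139]
red [165  58  12  15  85] [170.4  64.4] [0.994 0.296 0.143]
red [ 56  72  20  20 143] [66.9 82. ] [0.968 0.688 0.067]
red [503 169   9  34 154] [508.5 181.1] [ 0.664 -1.139 -0.366]
red [264 202  39   6 167] [282.7 204.4] [ 0.531 -0.083  0.087]
red [ 36 210   9   8  53] [ 39.7 213.5] [0.494 0.714 0.129]
green [ 227  122   83   91 1165] [262.3 191.4] [0.558 0.019 0.021]
green [ 224  125   33   55 1390] [240.5 153.7] [0.713 0.063 0.021]
green [261 130  36  32 854] [278.5 143.9] [ 0.749 -0.073  0.021]
green [264 169  34  13 178] [281.4 176.2] [ 0.63  -0.09   0.021]
green [268 190  29  13 313] [282.1 196.2] [ 0.562 -0.084  0.021]
green [ 31 228   8   7  45] [ 34.5 231.4] [0.438 0.727 0.129]
scene cam at [1.42291028 0.46518555 1.03794946]
red [381  14   9   9  59] [384.9  1
[... 673 characters left out ...]
491 251   9   8  58] [494.9 254.8] [0.498 0.714 0.131]
red [272 328  11  25 214] [276.7 340. ] [1.006 0.303 0.132]
red [343 367  16  17 179] [351.3 375.9] [1.005 0.48  0.147]
green [ 202    0   77   77 4630] [244.   32.6] [-0.927 -0.902 -0.122]
green [ 318    0   53   99 2315] [347.9  33.2] [-0.993 -0.204  0.018]
green [286  16  22  70 942] [295.4  58.7] [-0.927 -0.523 -0.229]
green [219 191  23  12  86] [232.1 196.6] [ 0.57  -0.078  0.022]
green [264 197  12   9  41] [269.9 199.8] [0.519 0.037 0.022]
green [188 202  34  30 421] [203.4 217.9] [ 0.709 -0.125  0.022]
green [ 169  204  121   68 2971] [232.5 239.1] [0.759 0.038 0.022]
green [499 240   9   6  46] [503.  242.5] [0.441 0.73  0.131]
```

```bash
python3 -c "
import cv2
cv2.imwrite('pics/both.png',cv2.hconcat([cv2.imread('pics/top.png'),cv2.imread('pics/scene.png')])[:, :])
a=cv2.imread('pics/both.png');cv2.imwrite('pics/both.png',cv2.vconcat([a[:,:512],a[:,512:]])[:, :]) 
b=cv2.imread('pics/both.png');print(b.shape);cv2.imwrite('pics/both.png',cv2.resize(b,(400,600)))"
```

```text
(768, 512, 3)
```

View pics/top.png

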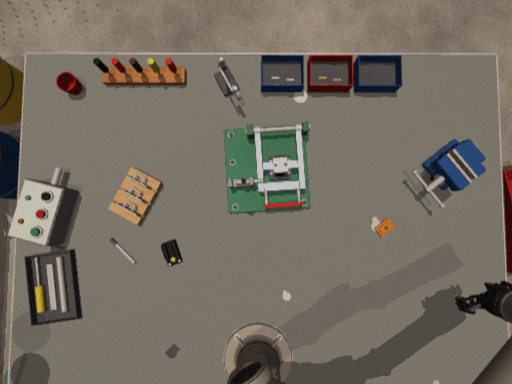

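View pics/scene.png

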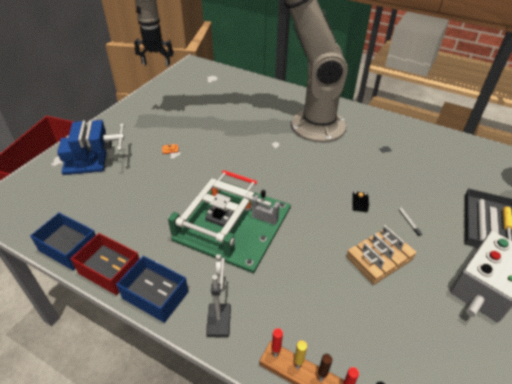

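The top view shows the plate at columns 224–311 and rows 122–213, with the red bar at (283,204), the lugs and bolt near (242,183), and the stand to the left at (135,195). The loose parts are clear of the fixture. Next I get the fixture pose from the plate corners and the bar.

Run:
```python
from h import *
c=cam("top"); z=np.load("top.npz"); I,D=z["I"],z["D"]; P=cloud(c,D)
h=cv2.cvtColor(I,cv2.COLOR_RGB2HSV)
g=cv2.inRange(h,(40,70,30),(90,255,255))>0
s=g&(abs(P[...,2]-.021)<.008)&(P[...,0]>.4)&(P[...,0]<.95)&(abs(P[...,1])<.3)
v,u=np.nonzero(s); Q=np.array([ray(c,a,b,.02)[:2] for a,b in zip(u,v)],np.float32)
rc=cv2.minAreaRect(Q); print(rc, cv2.boxPoints(rc).round(3).tolist())
m=cv2.inRange(h,(0,130,60),(7,255,255)); m[:195]=0; m[215:]=0; m[:,:255]=0; m[:,310:]=0
v,u=np.nonzero(m); B=np.array([ray(c,a,b,.085)[:2] for a,b in zip(u,v)],np.float32)
print("bar",cv2.minAreaRect(B),B.mean(0)); 
box=cv2.boxPoints(rc)
# short-list yaw: edge direction closest to world x
e=[box[1]-box[0],box[2]-box[1]]
for k in e: print(np.linalg.norm(k),np.degrees(np.arctan2(k[1],k[0])))
cr=I[110:225,210:325]; cv2.imwrite("pics/crop.png",cv2.resize(cv2.cvtColor(cr,cv2.COLOR_RGB2BGR),None,fx=5,fy=5,interpolation=cv2.INTER_CUBIC))
```

```text
((0.6619201898574829, -0.027749016880989075), (0.2964820861816406, 0.2872768044471741), 4.0786452293396) [[0.5040000081062317, 0.10499999672174454], [0.5239999890327454, -0.18199999630451202], [0.8199999928474426, -0.1599999964237213], [0.800000011920929, 0.12600000202655792]]
bar ((0.5303664207458496, -0.08321964740753174), (0.015123273245990276, 0.12848232686519623), 3.4649531841278076) [ 0.5302782 -0.0824319]
0.2872768 -85.921364
0.29648206 4.078646
```

View pics/crop.png

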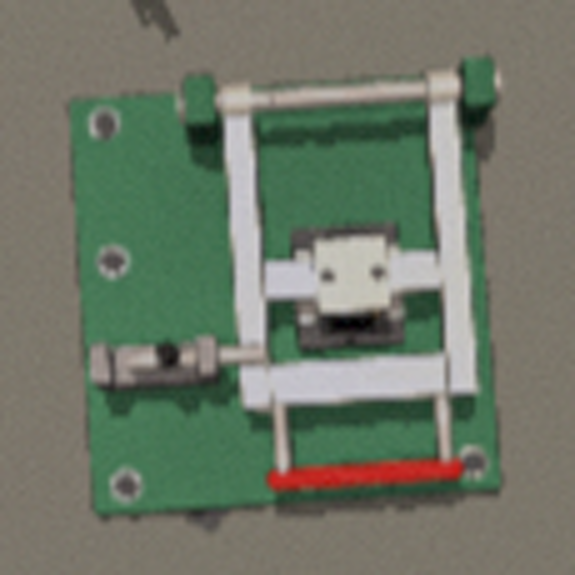

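The crop agrees with the model. Yaw is about 4°, the origin is near (0.665, -0.073), and the predicted bar centre (0.530, -0.082) matches the measured one. I see the knob between the lugs. Moving to hover over it.

```bash
cat > go.py <<'E'
import sys
from h import *
# relative tool-frame shift [mm] and turn to a world TCP target with tool down and tool y along yaw
def rel(t,yaw=np.radians(4.0)):
    o,p,R=pose(); y=np.array([np.cos(yaw),np.sin(yaw),0]); z=np.array([0,0,-1.]); T=np.stack([np.cross(y,z),y,z],1)
    print("t",o["clock"],"p",p.round(4),"F",np.round(o["contact_force"],1),"grip",round(float(o["grip_width"]),4),np.round(o["gripper_force"],1))
    print("turn",cv2.Rodrigues(R.T@T)[0].ravel().round(3),"shift mm",(R.T@(np.array(t)-p)*1000).round(1))
if len(sys.argv)>3: rel([float(a) for a in sys.argv[1:4]])
E
python3 -m creep '0 0 -1.22 573 -471 -30 1;0 0 -1.22 573 -471 -30 1;0 0 -1.22 573 -471 -30 1;0 0 -1.22 573 -471 -30 1;0 0 -1.22 573 -471 -30 1;0 0 -1.22 573 -471 -30 1;0 0 -1.22 573 -471 -30 1;0 0 -1.22 573 -471 -30 1;0 0 -1.22 573 -471 -30 1;0 0 -1.22 573 -471 -30 1'; python3 go.py .6066 .048 .26
```

```text
clock: 1.35
tcp_pos: [0.5545, -0.0555, 0.2565]
orientation: [2.143, 2.297, -0.001]
contact_force: [0.2, -0.4, 0.7]
grip_width: 0.0851
gripper_force: 0.0
t 1.35 p [ 0.5545 -0.0555  0.2565] F [ 0.2 -0.4  0.7] grip 0.0851 0.0
turn [-0.  0. -0.] shift mm [99.6 59.1 -3.6]
```

```bash
python3 -m creep '0 0 0 62 37 -2 0;0 0 0 100 59 -3 0;0 0 0 100 59 -3 0;0 0 0 100 59 -3 0' 40; python3 go.py .6066 .048 .26
python3 - <<'E'
from h import *
o,p,R=pose(); c=cam("wrist"); I,D=grab_frame("wrist"); P=cloud(c,D); np.savez("w1",I=I,D=D)
print("cam",-c[1].T@c[2])
cv2.imwrite("pics/w1.png",cv2.cvtColor(I,cv2.COLOR_RGB2BGR))
K,Rc,t=c
q=Rc@np.array([.6066,.0455,.143])+t; q=K@q; print("expected knob px",q[:2]/q[2])
m=(P[...,2]>.132)&(P[...,2]<.15)&(abs(P[...,0]-.6066)<.04)&(abs(P[...,1]-.05)<.045)&(I.max(2)<70)
k,l,s,ce=cv2.connectedComponentsWithStats(m.astype(np.uint8))
for i in range(1,k):
    if s[i,4]>30: print(s[i],ce[i].round(1),np.median(P[l==i],0).round(4),P[l==i].min(0).round(4),P[l==i].max(0).round(4))
E
```

```text
clock: 1.85
tcp_pos: [0.6056, 0.0461, 0.2589]
orientation: [-2.142, -2.297, 0.002]
contact_force: [0.0, 0.8, 0.0]
grip_width: 0.0427
gripper_force: 0.0
t 1.85 p [0.6056 0.0461 0.2589] F [0.  0.8 0. ] grip 0.0427 0.0
turn [-0.001  0.001  0.   ] shift mm [ 1.8  1.1 -1.1]
cam [0.60114638 0.11916676 0.40016991]
expected knob px [252.70821793 191.05837382]
[244 174  18  20 271] [252.3 183.7] [0.6057 0.0511 0.1413] [0.5988 0.0428 0.1327] [0.6134 0.058  0.1436]
```

View pics/w1.png

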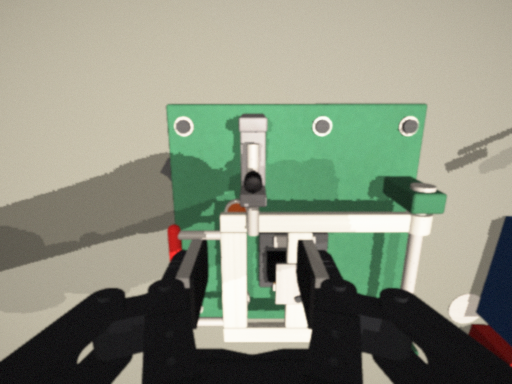

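The wrist view shows the knob at (253,183), at world (0.606, 0.0505), with the bolt about 5 mm drawn. Descend, grip, and check.

```bash
python3 -m creep '0 0 0 4 1 60 0;0 0 0 4 1 110 0;0 0 0 4 1 142 0;0 0 0 4 1 142 0;0 0 0 4 1 142 -1;0 0 0 4 1 142 -1;0 0 0 4 1 142 -1;0 0 0 4 1 142 -1' 40; python3 go.py .6066 .0505 .116
```

```text
clock: 2.9
tcp_pos: [0.6059, 0.0502, 0.1196]
orientation: [2.143, 2.297, -0.002]
contact_force: [-6.4, -1.5, 6.4]
grip_width: 0.0144
gripper_force: 39.2
t 2.9 p [0.6059 0.0502 0.1196] F [-6.4 -1.5  6.4] grip 0.0144 39.2
turn [-0.001  0.001 -0.   ] shift mm [0.2 0.7 3.6]
```

```bash
python3 -m creep '0 0 0 6 0 0 -1;0 0 0 12 0 0 -1;0 0 0 18 0 0 -1;0 0 0 24 0 0 -1;0 0 0 29 0 0 -1;0 0 0 33 0 0 -1;0 0 0 35 0 0 -1;0 0 0 35 0 0 -1;0 0 0 35 0 0 -1' 40; python3 go.py .604 .0814 .116
```

```text
clock: 4.03
tcp_pos: [0.6037, 0.0816, 0.1196]
orientation: [2.144, 2.292, -0.008]
contact_force: [-6.1, -8.4, 7.9]
grip_width: 0.0142
gripper_force: 39.5
t 4.025 p [0.6037 0.0816 0.1196] F [-6.1 -8.4  7.9] grip 0.0142 39.5
turn [-0.001  0.006 -0.003] shift mm [-0.2  0.3  3.6]
```

```bash
python3 -m creep '0 0 0 -3 0 0 0;0 0 0 -3 0 0 0;0 0 0 -3 0 0 0;0 0 0 -3 0 -50 0;0 0 0 -3 0 -105 0;0 0 0 -50 -25 -105 0;0 0 0 -100 -50 -105 0;0 0 0 -140 -70 -105 0;0 0 0 -160 -83 -105 0;0 0 0 -160 -83 -105 0' 40; python3 go.py .530 -.082 .23
python3 - <<'E'
from h import *
c=cam("wrist"); I,D=grab_frame("wrist"); P=cloud(c,D)
cv2.imwrite("pics/w2.png",cv2.cvtColor(I,cv2.COLOR_RGB2BGR))
h=cv2.cvtColor(I,cv2.COLOR_RGB2HSV); m=cv2.inRange(h,(0,130,60),(7,255,255))
k,l,s,ce=cv2.connectedComponentsWithStats(m)
for i in range(1,k):
    if s[i,4]>60: print(s[i],ce[i].round(1),np.median(P[l==i],0).round(4),P[l==i].min(0).round(4),P[l==i].max(0).round(4))
E
```

```text
clock: 5.28
tcp_pos: [0.5321, -0.0815, 0.2227]
orientation: [2.146, 2.294, -0.001]
contact_force: [0.2, 0.8, 0.8]
grip_width: 0.043
gripper_force: 0.0
t 5.275 p [ 0.5321 -0.0815  0.2227] F [0.2 0.8 0.8] grip 0.043 0.0
turn [-0.     0.001 -0.003] shift mm [-0.4 -2.1 -7.3]
[ 241  107   17  144 2103] [249.5 176.8] [ 0.53   -0.0745  0.0858] [ 0.5193 -0.172   0.0168] [ 0.5446 -0.0084  0.3639]
```

View pics/w2.png

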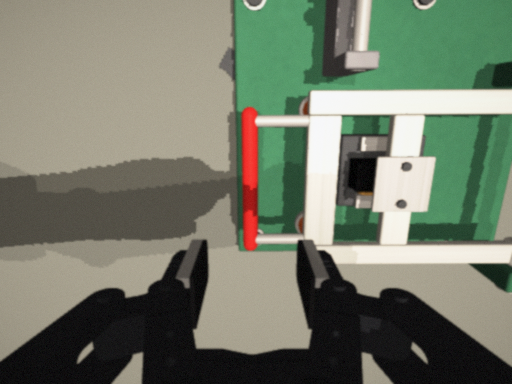

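The wrist view shows the bolt tip at (375,65), clear of the gate arm (rows 90 and below). The bar runs from (250,108) to (250,250), between the fingers. Lower and grip it.

```bash
python3 -m creep '0 0 0 0 -2 60 0;0 0 0 0 -2 110 0;0 0 0 0 -2 150 0;0 0 0 0 -2 157 0;0 0 0 0 -2 157 0;0 0 0 0 -2 157 -1;0 0 0 0 -2 157 -1;0 0 0 0 -2 157 -1;0 0 0 0 -2 157 -1' 40; python3 go.py .530 -.082 .062
```

```text
clock: 6.45
tcp_pos: [0.53, -0.0799, 0.0671]
orientation: [2.142, 2.297, -0.002]
contact_force: [-5.9, 0.6, 7.3]
grip_width: 0.0124
gripper_force: 38.9
t 6.45 p [ 0.53   -0.0799  0.0671] F [-5.9  0.6  7.3] grip 0.0124 38.9
turn [-0.001  0.001 -0.   ] shift mm [-2.1 -0.2  5.1]
```

```bash
python3 -m creep '0 0 0 0 0 -14 -1;0 0 0 0 1 -27 -1;0 0 0 0 3 -41 -1;0 0 0 0 6 -54 -1;0 0 0 0 9 -67 -1;0 0 0 0 13 -80 -1;0 0 0 0 17 -93 -1;0 0 0 0 22 -106 -1;0 0 0 0 28 -118 -1;0 0 0 0 35 -130 -1' 40; python3 go.py .623 -.075 .265
```

```text
clock: 7.7
tcp_pos: [0.5619, -0.0776, 0.1955]
orientation: [-2.139, -2.293, 0.01]
contact_force: [-13.4, 0.1, 0.9]
grip_width: 0.0125
gripper_force: 39.2
t 7.7 p [ 0.5619 -0.0776  0.1955] F [-13.4   0.1   0.9] grip 0.0125 39.2
turn [-0.008  0.    -0.   ] shift mm [ -1.7  60.5 -70. ]
```

```bash
python3 -m creep '0 0 0 0 5 -10 -1;0 0 0 0 11 -19 -1;0 0 0 0 18 -28 -1;0 0 0 0 25 -37 -1;0 0 0 0 32 -46 -1;0 0 0 0 40 -54 -1;0 0 0 0 48 -62 -1;0 0 0 0 57 -69 -1;0 0 0 0 57 -69 -1;0 0 0 0 57 -69 -1' 40; python3 go.py .623 -.075 .265
python3 - <<'E'
from h import *
a=[]
for n in ("scene","wrist","top"):
    c=cam(n); I,D=grab_frame(n); P=cloud(c,D); h=cv2.cvtColor(I,cv2.COLOR_RGB2HSV); m=cv2.inRange(h,(0,130,60),(7,255,255))>0
    m&=(abs(P[...,0]-.62)<.06)&(abs(P[...,1]+.075)<.09)&(P[...,2]>.15)
    print(n,m.sum(),np.median(P[m],0).round(3),P[m][:,1].min().round(3),P[m][:,1].max().round(3))
    # light frame points: angle of gate plane from the hinge, in fixture axes
    cc,s=np.cos(np.radians(4)),np.sin(np.radians(4)); q=P[...,:2]-[.665,-.0727]; fx=q@[cc,s]; fy=q@[-s,cc]
    g=(I.min(2)>110)&(abs(fy)<.085)&(fx<.11)&(fx>-.06)&(P[...,2]>.1)&(P[...,2]<.26)
    if g.sum()>20: print(" gate deg",g.sum(),np.percentile(np.degrees(np.arctan2(P[...,2][g]-.081,.125-fx[g])),[10,50,90]).round(1))
    a.append(I)
z=cv2.cvtColor(cv2.vconcat([cv2.hconcat([a[0],a[1]])]),cv2.COLOR_RGB2BGR); cv2.imwrite("pics/end.png",cv2.resize(z,(800,300),interpolation=cv2.INTER_AREA))
E
```

```text
clock: 8.95
tcp_pos: [0.6184, -0.0736, 0.268]
orientation: [-2.14, -2.294, 0.01]
contact_force: [-24.2, -0.1, 22.1]
grip_width: 0.0123
gripper_force: 40.0
t 8.95 p [ 0.6184 -0.0736  0.268 ] F [-24.2  -0.1  22.1] grip 0.0123 40.0
turn [-0.008  0.001 -0.   ] shift mm [-1.8  4.5  3. ]
scene 141 [ 0.621 -0.057  0.283] -0.136 -0.007
 gate deg 1736 [49.3 50.8 54. ]
wrist 6975 [ 0.618 -0.055  0.281] -0.126 -0.0
 gate deg 15964 [47.8 50.2 52.5]
top 52 [ 0.613 -0.028  0.283] -0.045 -0.01
 gate deg 282 [49.7 51.5 55.1]
```

View pics/end.png

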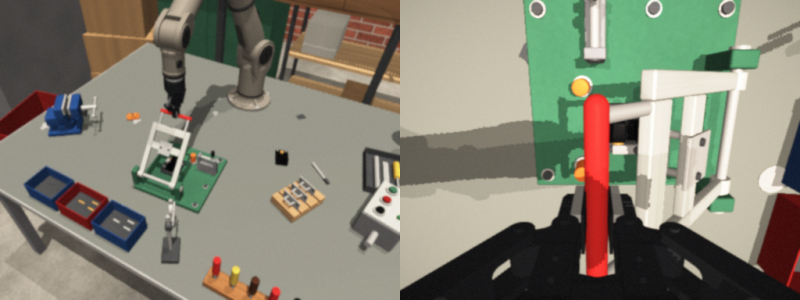

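The pictures show the gate up at about 50°, gripped in the middle of the bar, with the bench parts undisturbed. The push is mostly radial, so I ease it outward by a few mm, let it settle and check that it is still.

```bash
python3 -m creep '0 0 0 0 -1 -1 -1;0 0 0 0 -2 -2 -1;0 0 0 0 -2 -2 -1;0 0 0 0 -2 -2 -1;0 0 0 0 -2 -2 -1;0 0 0 0 -2 -2 -1;0 0 0 0 -2 -2 -1;0 0 0 0 -2 -2 -1' 40; python3 go.py .623 -.075 .265
python3 - <<'E'
from h import *
c=cam("wrist"); I,D=grab_frame("wrist"); P=cloud(c,D)
cc,s=np.cos(np.radians(4)),np.sin(np.radians(4)); q=P[...,:2]-[.665,-.0727]; fx=q@[cc,s]; fy=q@[-s,cc]
g=(I.min(2)>110)&(abs(fy)<.085)&(fx<.11)&(fx>-.06)&(P[...,2]>.1)&(P[...,2]<.26)
print(np.percentile(np.degrees(np.arctan2(P[...,2][g]-.081,.125-fx[g])),[10,50,90]).round(1), np.abs(status.get_obs()["qvel"]).max())
# bolt: knob seen from the top and the scene views
for n in ("top","scene"):
    c=cam(n); I,D=grab_frame(n); P=cloud(c,D); q=P[...,:2]-[.665,-.0727]; fx=q@[cc,s]; fy=q@[-s,cc]
    m=(I.max(2)<75)&(abs(fx+.05)<.02)&(fy>.1)&(fy<.19)&(P[...,2]>.115)&(P[...,2]<.15); print(n,m.sum(),fx[m].mean(),fy[m].mean())
    z=np.load(n+".npz"); d=np.abs(I.astype(int)-z["I"]).max(2)>60; P0=cloud(c,z["D"])
    for nm,b in (("stand",(.5,.78,.28,.5)),("loose",(.3,.6,.2,.5)),("pad",(.4,.65,-.5,-.28))):
        w=(P0[...,0]>b[0])&(P0[...,0]<b[1])&(P0[...,1]>b[2])&(P0[...,1]<b[3]); print(" ",nm,(d&w).sum(),w.sum())
E
```

```text
clock: 10.1
tcp_pos: [0.6185, -0.0735, 0.2684]
orientation: [-2.141, -2.296, 0.005]
contact_force: [-11.7, 0.0, 7.1]
grip_width: 0.0127
gripper_force: 39.5
t 10.1 p [ 0.6185 -0.0735  0.2684] F [-11.7   0.    7.1] grip 0.0127 39.5
turn [-0.004  0.001  0.   ] shift mm [-1.8  4.4  3.3]
[47.9 50.3 52.6] 0.002895376188699526
top 17 -0.050436908087938576 0.1573396825250165
  stand 0 4713
  loose 0 7132
  pad 0 4297
scene 26 -0.046920477239284525 0.16096390883140105
  stand 0 6228
  loose 0 5686
  pad 73 2463
```

```bash
python3 -c "
from bench import r; print(r.hand_in())"
```

```text
the job is handed in; nothing more can be done
None
```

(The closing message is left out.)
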